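# Make up a trolley kit and a bench kit

### The arm

A 6-joint arm with a two-finger parallel gripper is mounted at the origin on the work surface. World frame = base frame: x ahead of the robot, y to its left, z up, the work surface at z = 0. Lengths are in m, angles in rad, forces in N, time in s.
With the tool pointing down it reaches from about 0.375 to 0.75 m from the base axis. Payload 9 kg.
Tool frame: the origin (TCP) lies midway between the tips of the shut fingers; the grasp point (between the pads) lies manip.grip_depth behind it (manip.grip_depth is the distance from the TCP to the grasp point, in m); z points along the fingers, y is the line along which they close (so a half turn about z gives the same grasp; the last joint's range is limited). The gripper opens to 85 mm and grips with 20 to 120 N. Pads are 22 mm wide; open, the fingers measure 114 mm over their backs; the gripper's body (76 mm by 85 mm) begins 54 mm behind the grasp point. The pads swing forward as they close: fully open they stand 13 mm farther back than shut.
Start: joints at [-0.218, 0.104, 0.097, 1.564, 0, 1.353], TCP at [0.6, 0, 0.231] pointing down, gripper open.
Joint ranges: [-2.99, 2.99], [-0.84, 1.86], [-1.1, 1.16], [-1.84, 2.11], [-1.51, 1.56], [-3.14, 3.14]. Speed limits (rad/s): [2.22, 2.22, 2.57, 3.14, 3.14, 3.14].

### API

Orientations are given as a rotation vector (axis times angle).
In Python, from workcell import manip gives the robot as it stands.
- The arm moves only by the tool servo_tool, never from a script. Its argument "deltas" is a list of rows, each an object of numbers: "dx", "dy", "dz": the shift along the world's x, y, z in cm; "ax", "ay", "az": the turn, a rotation vector about the world's x, y, z in degrees. A call has 1 to 8 rows; each row is the pose to reach, as a shift and turn from the pose commanded when the call began; what a row does not reach only later rows make up. A row lasts 1/8 s, in which the tool goes at most 62.5 mm and 10.7 degrees, less where a joint would pass 70% of its speed; a pose out of reach is approached as far as the arm can. A call with a gripper value outside its range is refused whole. "hand" is the opening, from -1 (shut) to 1 (fully open), set as the call begins (left out, the last holds). The fingers move at their own pace and stop on an object; "grip_force" is the grip in N (left out, the last holds). Time passes only in rows, so rows that repeat a pose let the fingers close. It gives the time, the measured TCP pose, the force, the opening and the grip force at its end, in the units of the state.
- manip.state(): the state, without advancing time (a new reading comes with each control period).
- manip.grab_frame(name): name is "scene" or "side" or "wrist"; returns a dict with "color" (384x512x3 uint8, blue, green, red), "fx", "fy", "cx", "cy" (pixels), "rvec" (rotation vector, rad) and "tvec" (3), from world to camera coordinates, as OpenCV has them. Camera axes: x right, y down, z forward; pixel columns grow to the right and rows downward; lengths in m; the calibration is good to about 2 mm. A picture is of the moment at which its call begins. There is no depth.
- manip.close_job(): hands the job in; it is judged then, once.
The state is a dict: "time": time; "joint_pos": joint angles; "qd": joint speeds; "joint_torque": joint torques, N m; "tcp_pos": TCP position; "orientation": TCP orientation; "wrist_force": force on the tool from outside, world axes, zero at the start; "wrist_torque": the same for the moment, N m; "gripper_width": finger opening in m; "finger_force": force on a finger pad.
Only numpy, scipy, OpenCV 4.12 (cv2) and the standard library are available. Lean on these libraries where they do the work, as an engineer would, in place of code of your own. Each camera call takes 0.05 s, during which the arm holds its last target. There are 200 camera calls.

### The job

Make up the trolley kit in the three-compartment tray, with the pull handle in the long compartment and the castor and the large angle bracket in the square ones, one each. Make up the bench kit in the two-compartment tray, with the tall levelling foot in one compartment and the star knob in the other. Stand each part on the compartment floor the same way up as it stands now, and leave the short levelling foot and the small bracket where they are.

Things in the scene. Friction and masses are not known exactly. Their poses are not given: they have to be found in the camera images.
- castor: Swivel castor lying wheel-up, 71 mm high. Origin: centre of the underside of its square steel plate (60 x 60 x 4 mm), flat on the bench; z up. Swivel head 44 mm diameter to z = 14; steel fork 29 mm wide (y) to z = 50. Black wheel 50 mm diameter, 18 mm wide, fixed, axle along y at x = +15, z = 46; above z = 50 only the wheel is there to pinch across its 18 mm. 0.18 kg. Offsets in mm.
- pull_handle: Black plastic bridge-shaped pull handle standing on two feet, 100 mm long (x), 45 mm high. Origin: centre of its underside, midway between the feet, z up. Bar 20 mm wide (y) from z = 33 to 45; feet 22 mm wide (y), at x = -50 to -34 and +34 to +50; clear space under the bar. About 0.09 kg. Offsets in mm.
- large_bracket: Larger of two aluminium angle brackets, standing on one leg: 60 mm long (x), 43 mm wide (y), 60 mm high. Origin: centre of the lying leg's underside, z up. Legs 6 mm thick, the upright one at x = -30 to -24; triangular gussets flush with both sides slope from x = -24, z = 58 to x = +28, z = 6: grip the flat sides across 43 mm (y) about x = -15, below z = 45. 0.15 kg. Offsets in mm.
- tall_foot: Taller of two levelling feet, standing on its base: round black base 50 mm diameter (10 mm thick, coned to z = 16), steel hex nut 21 mm over corners to z = 24, then an upright threaded steel stem 12 mm diameter to z = 78. Origin: centre of the underside, z up. About 0.11 kg. Offsets in mm.
- star_knob: Black plastic five-lobed star knob standing on its boss, head up, 40 mm high: boss 28 to 30 mm diameter up to z = 22, head 48 mm over the lobes (grips as a 48 mm round disc) from z = 22 to 40. Origin: centre of the underside of the boss, z up. About 0.06 kg. Offsets in mm.
- short_foot: The shorter levelling foot, not wanted: black base 40 mm diameter, hex nut, 12 mm stem, 46 mm high in all. Origin: centre of the underside, z up. Offsets in mm.
- small_bracket: The smaller aluminium bracket, not wanted: 40 mm long (x), 28 mm wide (y), 40 mm high. Origin: centre of the underside of the lying leg, z up. Offsets in mm.
- tray_three: Shallow plywood tray with three compartments, fixed, 194 mm (x) by 158 mm (y). Origin: centre of its underside, z up. Floor 5 mm thick (parts stand at z = 5); walls and partitions 6 mm thick, tops at z = 18. Long narrow compartment 182 x 52 mm (x by y) centred at x = 0, y = +47; two square compartments 88 x 88 mm centred at x = +47 and x = -47, y = -29. Offsets in mm.
- tray_two: Shallow plywood tray with two compartments, fixed, 178 mm (x) by 92 mm (y). Origin: centre of its underside, z up. Floor 5 mm thick (parts stand at z = 5); walls and partition 6 mm thick, tops at z = 18. Two square compartments 80 x 80 mm centred at x = +43 and x = -43, y = 0. Offsets in mm.
Things that resemble listed ones, but are neither listed nor needed, are in the scene too. Leave any blue look-alike of the large_bracket alone. Leave any blue look-alike of the castor alone.

How it is judged:
At the end, for the whole second after the job is handed in: Handle in the long compartment, castor and large bracket one in each square compartment of the three-compartment tray; tall foot and star knob one in each compartment of the other; each between its walls, within 4 mm of standing on the tray floor, upright within 7 degrees, at rest (z of pull_handle in the frame of tray_three between 0.001 and 0.009 m and angle between each of pull_handle, large_bracket, castor, star_knob, tall_foot's own z axis and vertical below 0.12 rad and linear speed of each of pull_handle, large_bracket, castor, star_knob, tall_foot below 0.02 m/s and angular speed of each of pull_handle, large_bracket, castor, star_knob, tall_foot below 0.2 rad/s and z of large_bracket in the frame of tray_three between 0.001 and 0.009 m and z of castor in the frame of tray_three between 0.001 and 0.009 m and z of star_knob in the frame of tray_two between 0.001 and 0.009 m and z of tall_foot in the frame of tray_two between 0.001 and 0.009 m and x of pull_handle in the frame of tray_three between -0.046 and 0.046 m and y of pull_handle in the frame of tray_three between 0.025 and 0.069 m and (((x of castor in the frame of tray_three between 0.023 and 0.071 m and y of castor in the frame of tray_three between -0.053 and -0.005 m) and (x of large_bracket in the frame of tray_three between -0.077 and -0.017 m and y of large_bracket in the frame of tray_three between -0.059 and 0.001 m)) or ((x of castor in the frame of tray_three between -0.071 and -0.023 m and y of castor in the frame of tray_three between -0.053 and -0.005 m) and (x of large_bracket in the frame of tray_three between 0.017 and 0.077 m and y of large_bracket in the frame of tray_three between -0.059 and 0.001 m))) and (((x of tall_foot in the frame of tray_two between 0.019 and 0.067 m and y of tall_foot in the frame of tray_two between -0.024 and 0.024 m) and (x of star_knob in the frame of tray_two between -0.067 and -0.019 m and y of star_knob in the frame of tray_two between -0.024 and 0.024 m)) or ((x of tall_foot in the frame of tray_two between -0.067 and -0.019 m and y of tall_foot in the frame of tray_two between -0.024 and 0.024 m) and (x of star_knob in the frame of tray_two between 0.019 and 0.067 m and y of star_knob in the frame of tray_two between -0.024 and 0.024 m)))); the robot touches nothing.
It fails at once if the short levelling foot is shifted by more than 20 mm (distance of short_foot from where it was at the start of the episode above 0.02 m).
It fails at once if the small bracket is shifted by more than 20 mm (distance of small_bracket from where it was at the start of the episode above 0.02 m).
It also fails if it takes over 134 s, if anything falls off the work surface, if the arm or the gripper's body presses on something with over 40 N, if the wrist force passes 120 N, or if a joint passes its speed limit or range.

## Working session

There is one attempt and no reset: what is moved stays moved. The work goes in short steps, Python scripts to look and compute and a tool call to move; the robot and the scene stay as the last step left them, time stands still between calls to the robot, and variables do not carry over. Pictures are saved under pics/ and viewed, at most 17 in all, crops included, and the job is handed in when it is done.

Besides the shell and the picture viewer there is one more tool, called after "Call:" as name([rows], argument=value, ...), one row to a line, values as JSON. servo_tool: Moves the arm, as the interface text tells. Its arguments: {"type":"object","properties":{"deltas":{"type":"array"},"hand":{"type":"number"},"grip_force":{"type":"number"}},"required":["deltas"]}

```bash
mkdir -p pics && cat > h.py <<'E'
import numpy as np, cv2, pickle
from workcell import manip
def grab(n, save=None):
    f=manip.grab_frame(n)
    if save: cv2.imwrite(f'pics/{save}.png',f['color']); pickle.dump(f,open(f'pics/{save}.pkl','wb'))
    return f
def load(s): return pickle.load(open(f'pics/{s}.pkl','rb'))
def cast(f,uv,z):
    R=cv2.Rodrigues(np.array(f['rvec'],float))[0]; t=np.array(f['tvec'],float).ravel()
    uv=np.atleast_2d(np.array(uv,float)); d=np.c_[(uv[:,0]-f['cx'])/f['fx'],(uv[:,1]-f['cy'])/f['fy'],np.ones(len(uv))]@R
    c=-R.T@t; return c+d*((z-c[2])/d[:,2])[:,None]
def proj(f,P):
    K=np.array([[f['fx'],0,f['cx']],[0,f['fy'],f['cy']],[0,0,1.]])
    return cv2.projectPoints(np.atleast_2d(np.array(P,float)),np.array(f['rvec'],float),np.array(f['tvec'],float),K,None)[0][:,0]
E
python3 - <<'E'
from h import *
for n in('scene','side','wrist'):
    f=grab(n,n+'0'); R=cv2.Rodrigues(np.array(f['rvec'],float))[0]; print(n,-R.T@np.array(f['tvec']).ravel(),f['fx'],R.round(2).tolist())
s=manip.state(); print(s, manip.grip_depth)
a=[cv2.imread(f'pics/{n}0.png') for n in('scene','side','wrist')]
E
```

```text
scene [ 1.34940167 -0.21593248  0.56102706] 442.7115296651695 [[0.26, 0.97, 0.02], [0.52, -0.12, -0.85], [-0.82, 0.23, -0.53]]
side [ 0.51819332 -0.80230787  0.8478391 ] 419.4707648663169 [[1.0, -0.07, -0.0], [-0.05, -0.7, -0.72], [0.05, 0.72, -0.7]]
wrist [0.60013136 0.08408093 0.373544  ] 300.14081283901794 [[1.0, 0.0, -0.0], [0.0, -0.95, 0.32], [-0.0, -0.32, -0.95]]
{'time': 0.15, 'joint_pos': array([-2.17715349e-01,  1.04568982e-01,  9.66712137e-02,  1.56391353e+00,
       -3.76451643e-06,  1.35306413e+00]), 'qd': array([-0.00158934, -0.0023079 ,  0.00194426, -0.00022816, -0.00084335,
        0.00079293]), 'joint_torque': array([ 3.56894714e-03, -5.57353413e+01,  5.04006886e+01,  1.24952567e-02,
       -2.60494489e-04,  1.42527287e-05]), 'tcp_pos': array([5.99748672e-01, 5.47555355e-05, 2.30709775e-01]), 'orientation': array([-2.22081898e+00, -2.22085639e+00,  8.61974620e-04]), 'wrist_force': array([ 0.00185043, -0.03232975, -0.19573345]), 'wrist_torque': array([-0.0071907 ,  0.06824869, -0.01416144]), 'finger_force': 0.0, 'gripper_width': 0.08517759406867557} 0.0187
```

View pics/scene0.png

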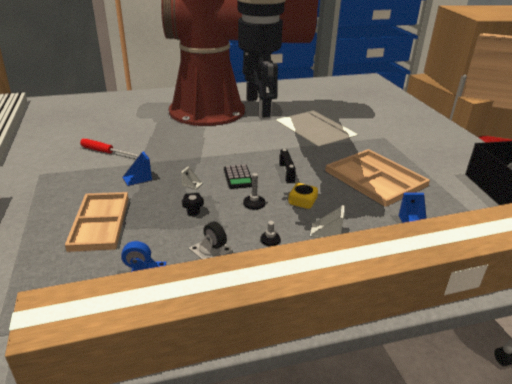

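View pics/side0.png

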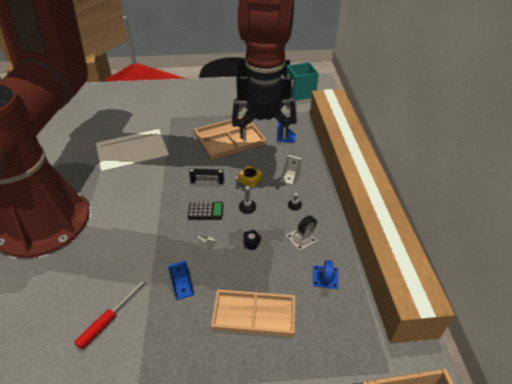

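View pics/wrist0.png

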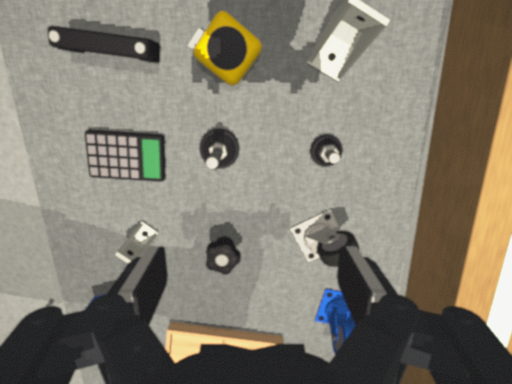

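The wrist view shows, from top left, the handle (105,43), tape measure, large bracket (350,40), tall foot (218,150), short foot (326,150), small bracket (137,240), star knob (222,255) and castor (320,235). The trays lie at +y and -y, so I'll take two wrist views that cover everything.

Call:
servo_tool([
  {"dy":5,"dz":3},
  {"dy":10,"dz":6},
  {"dy":15,"dz":8},
  {"dy":15,"dz":8},
  {"dy":15,"dz":8},
])

```text
validation failed for argument at $.de...
```

```bash
python3 -c "
from h import *
f=grab('wrist','w1');cv2.imwrite('pics/w1b.png',cv2.resize(f['color'],(800,600),interpolation=cv2.INTER_CUBIC));print(manip.state()['tcp_pos'])"
```

```text
[5.99794463e-01 6.98690175e-05 2.30808844e-01]
```

Call:
servo_tool([
  {"dy":-6},
  {"dy":-12},
  {"dy":-18},
  {"dy":-24},
  {"dy":-27},
  {"dy":-27},
  {"dy":-27},
])

```text
validation failed for argument at $.de...
```

```bash
python3 -c "
from h import *
f=grab('wrist','w2');cv2.imwrite('pics/w2b.png',cv2.resize(f['color'],(800,600),interpolation=cv2.INTER_CUBIC));print(manip.state()['tcp_pos'],manip.state()['time'])"
```

```text
[5.99864289e-01 2.74771638e-05 2.30961830e-01] 0.25
```

View pics/w1b.png

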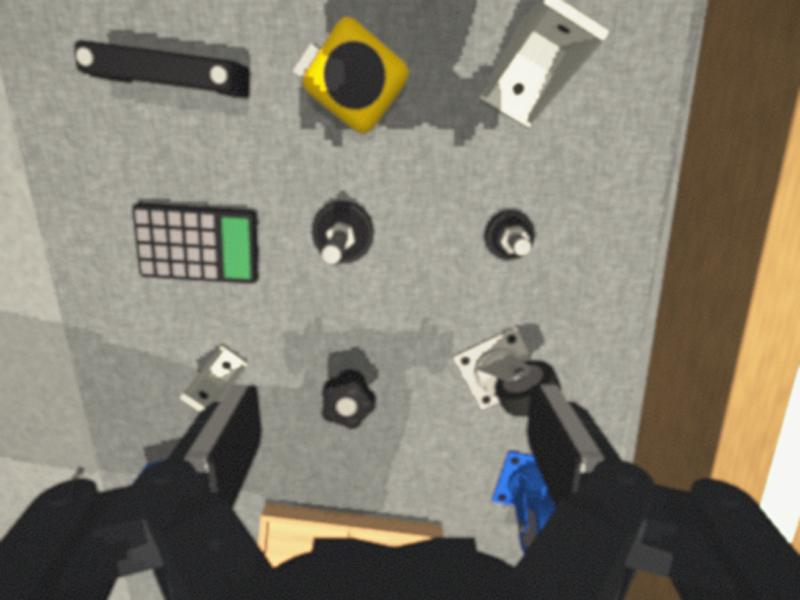

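View pics/w2b.png

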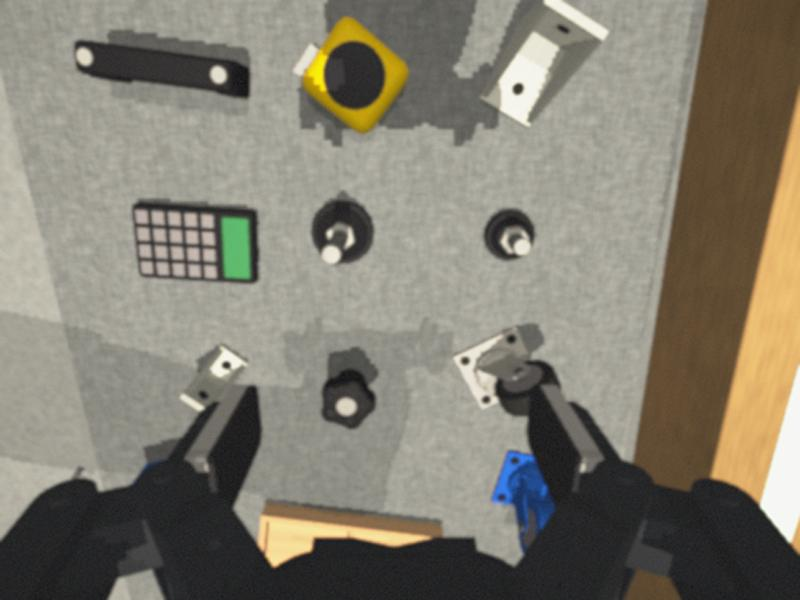

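The move was refused, so both pictures repeat the first view (sharper: handle holes at (84,56) and (219,75), bracket leg corners (484,97) and (531,125), castor plate corners (455,357), (516,328) and (485,408)). I'll retry with all six keys in each row.

Call:
servo_tool([
  {"dx":0,"dy":6,"dz":3,"ax":0,"ay":0,"az":0},
  {"dx":0,"dy":12,"dz":6,"ax":0,"ay":0,"az":0},
  {"dx":0,"dy":15,"dz":8,"ax":0,"ay":0,"az":0},
  {"dx":0,"dy":15,"dz":8,"ax":0,"ay":0,"az":0},
  {"dx":0,"dy":15,"dz":8,"ax":0,"ay":0,"az":0},
])

```text
time: 0.88
tcp_pos: [0.6, 0.1497, 0.3106]
orientation: [-2.221, -2.222, 0.001]
wrist_force: [0.2, 0.6, -0.6]
gripper_width: 0.0854
finger_force: 0.0
```

```bash
python3 -c "
from h import *
f=grab('wrist','w1');cv2.imwrite('pics/w1b.png',cv2.resize(f['color'],(800,600),interpolation=cv2.INTER_CUBIC))"
```

Call:
servo_tool([
  {"dx":0,"dy":-6,"dz":0,"ax":0,"ay":0,"az":0},
  {"dx":0,"dy":-12,"dz":0,"ax":0,"ay":0,"az":0},
  {"dx":0,"dy":-18,"dz":0,"ax":0,"ay":0,"az":0},
  {"dx":0,"dy":-24,"dz":0,"ax":0,"ay":0,"az":0},
  {"dx":0,"dy":-27,"dz":0,"ax":0,"ay":0,"az":0},
  {"dx":0,"dy":-27,"dz":0,"ax":0,"ay":0,"az":0},
  {"dx":0,"dy":-27,"dz":0,"ax":0,"ay":0,"az":0},
])

```text
time: 1.8
tcp_pos: [0.5996, -0.1202, 0.3108]
orientation: [-2.222, -2.22, 0.0]
wrist_force: [0.7, 0.1, 0.2]
gripper_width: 0.0853
finger_force: 0.0
```

```bash
python3 -c "
from h import *
f=grab('wrist','w2');cv2.imwrite('pics/w2b.png',cv2.resize(f['color'],(800,600),interpolation=cv2.INTER_CUBIC));print(manip.state()['tcp_pos'],manip.state()['time'])"
```

```text
[ 0.59973961 -0.11959246  0.31097799] 1.85
```

View pics/w1b.png

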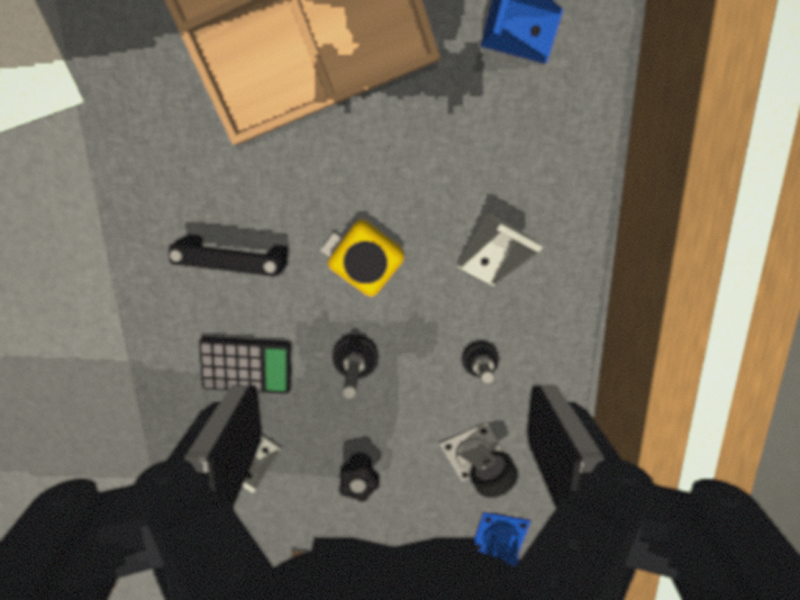

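View pics/w2b.png

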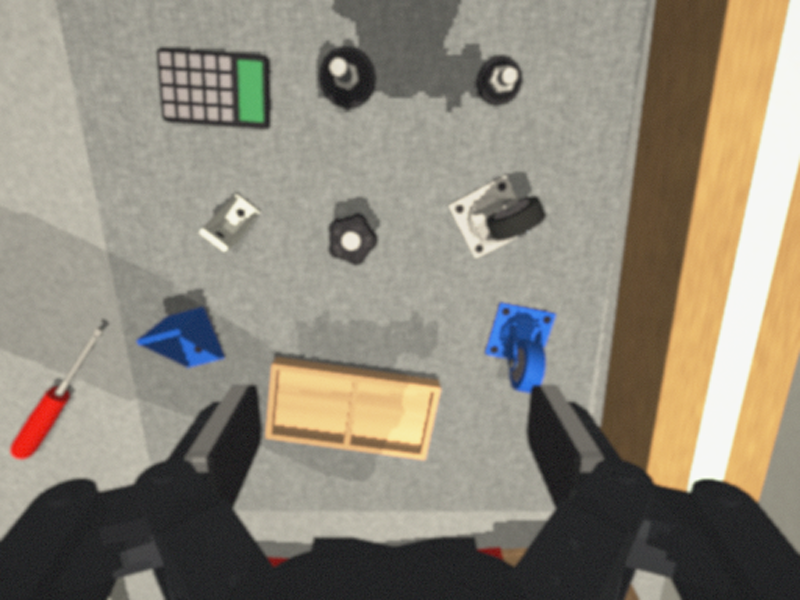

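w1b shows the three-compartment tray at top, with its near edge (237,143)-(437,62) and the square compartments on that near side. w2b shows the two-compartment tray, with lower corners (266,438) and (428,459), the castor plate corners (450,208), (507,178) and (477,256), and the knob cap (351,241). Next I'll convert these to positions.

```bash
python3 - <<'E'
from h import *
k=1.5625
W={n:load(n) for n in('w1','w2','wrist0')}
c=lambda n,p,z:cast(W[n],np.array(p)/k,z/1000)[:,:2].round(4)
def show(l,a): print(l,a.tolist(), 'mid',a.mean(0).round(4), 'len',np.linalg.norm(a[1]-a[0]).round(4),'yaw',np.degrees(np.arctan2(*(a[1]-a[0])[::-1])).round(1))
show('T3 near edge',c('w1',[(237,143),(437,62)],18))
show('T2 low edge',c('w2',[(266,438),(428,459)],18))
show('T2 top edge',c('w2',[(275,365),(440,386)],18))
show('handle w1',c('w1',[(176,256),(269,267)],45)); show('handle w0',c('wrist0',[(84,56),(219,75)],45))
show('Lb end w1',c('w1',[(459,267),(492,284)],4)); show('Lb end w0',c('wrist0',[(484,97),(531,125)],4))
show('Lb top w1',c('w1',[(499,228),(541,249)],60)); show('Lb top w0',c('wrist0',[(549,0),(607,37)],60))
show('castor diag',c('w2',[(507,178),(477,256)],4)); show('castor edge',c('w2',[(450,208),(507,178)],4));show('castor w0 diag',c('wrist0',[(516,328),(485,408)],4));
show('castor wheel top',c('w2',[(490,228),(543,205)],65))
for n,p in(('w2',(340,66)),('wrist0',(331,254)),('w1',(349,392))): print('tall tip',c(n,[p],78))
for n,p in(('w2',(351,241)),('wrist0',(346,406)),('w1',(358,485))): print('knob',c(n,[p],40))
for n,p in(('w2',(510,75)),('w1',(487,377))): print('short',c(n,[p],46))
# side view cross-check of trays
S=load('side0');hsv=cv2.cvtColor(S['color'],cv2.COLOR_BGR2HSV)
m=cv2.inRange(hsv,(8,70,90),(22,200,255)); m=cv2.morphologyEx(m,cv2.MORPH_CLOSE,np.ones((5,5)))
for q in cv2.findContours(m,0,2)[0]:
    if cv2.contourArea(q)>1500:
        h=cv2.approxPolyDP(cv2.convexHull(q),5,True)[:,0]; print(h.tolist(),cast(S,h,.018)[:,:2].round(3).tolist())
E
```

```text
T3 near edge [[0.4618, 0.2253], [0.6368, 0.2903]] mid [0.5493 0.2578] len 0.1867 yaw 20.4
T2 low edge [[0.4599, -0.3524], [0.6382, -0.3802]] mid [ 0.549  -0.3663] len 0.1805 yaw -8.9
T2 top edge [[0.4771, -0.2632], [0.6487, -0.2879]] mid [ 0.5629 -0.2755] len 0.1734 yaw -8.2
handle w1 [[0.4054, 0.1293], [0.4879, 0.1191]] mid [0.4466 0.1242] len 0.0831 yaw -7.0
handle w0 [[0.4044, 0.1302], [0.4884, 0.1193]] mid [0.4464 0.1248] len 0.0847 yaw -7.4
Lb end w1 [[0.6655, 0.1077], [0.6995, 0.09]] mid [0.6825 0.0988] len 0.0383 yaw -27.5
Lb end w0 [[0.6659, 0.1091], [0.7019, 0.0899]] mid [0.6839 0.0995] len 0.0408 yaw -28.1
Lb top w1 [[0.6897, 0.1577], [0.7271, 0.1395]] mid [0.7084 0.1486] len 0.0416 yaw -25.9
Lb top w0 [[0.6905, 0.1576], [0.7271, 0.1384]] mid [0.7088 0.148 ] len 0.0413 yaw -27.7
castor diag [[0.7061, -0.0758], [0.6822, -0.1508]] mid [ 0.6942 -0.1133] len 0.0787 yaw -107.7
castor edge [[0.6538, -0.1036], [0.7061, -0.0758]] mid [ 0.68   -0.0897] len 0.0592 yaw 28.0
castor w0 diag [[0.7046, -0.0733], [0.6831, -0.1521]] mid [ 0.6939 -0.1127] len 0.0817 yaw -105.3
castor wheel top [[0.6806, -0.1112], [0.723, -0.0921]] mid [ 0.7018 -0.1016] len 0.0465 yaw 24.3
tall tip [[0.5611 0.0102]]
tall tip [[0.5595 0.0101]]
tall tip [[0.5599 0.0102]]
knob [[ 0.5617 -0.1277]]
knob [[ 0.5611 -0.1273]]
knob [[ 0.5621 -0.127 ]]
short [[0.6924 0.0076]]
short [[0.6919 0.0079]]
[[217, 289], [294, 295], [293, 336], [212, 330]] [[0.473, -0.262], [0.647, -0.29], [0.631, -0.388], [0.461, -0.362]]
[[265, 138], [212, 158], [194, 129], [231, 119], [252, 122]] [[0.636, 0.301], [0.463, 0.211], [0.403, 0.369], [0.529, 0.419], [0.6, 0.395]]
[[312, 91], [344, 89], [455, 314], [438, 338], [390, 343]] [[0.84, 0.581], [0.964, 0.586], [0.991, -0.363], [0.932, -0.414], [0.829, -0.418]]
[[119, 0], [127, 39], [103, 81], [87, 81], [73, 0]] [[-0.034, 1.586], [0.078, 1.093], [0.038, 0.717], [-0.025, 0.721], [-0.282, 1.606]]
```

Call:
servo_tool([
  {"dx":-2,"dy":-0.4,"dz":-4,"ax":0,"ay":0,"az":0},
  {"dx":-3.8,"dy":-0.7,"dz":-9,"ax":0,"ay":0,"az":0},
  {"dx":-3.8,"dy":-0.7,"dz":-15,"ax":0,"ay":0,"az":0},
  {"dx":-3.8,"dy":-0.7,"dz":-20,"ax":0,"ay":0,"az":0},
  {"dx":-3.8,"dy":-0.7,"dz":-24,"ax":0,"ay":0,"az":0},
  {"dx":-3.8,"dy":-0.7,"dz":-27.5,"ax":0,"ay":0,"az":0},
  {"dx":-3.8,"dy":-0.7,"dz":-29.5,"ax":0,"ay":0,"az":0},
  {"dx":-3.8,"dy":-0.7,"dz":-29.5,"ax":0,"ay":0,"az":0},
])

```text
time: 2.85
tcp_pos: [0.5612, -0.126, 0.0153]
orientation: [-2.219, -2.221, 0.001]
wrist_force: [-0.4, 0.5, -0.1]
gripper_width: 0.0854
finger_force: 0.0
```

Call:
servo_tool([
  {"dx":0,"dy":0,"dz":0,"ax":0,"ay":0,"az":0},
  {"dx":0,"dy":0,"dz":0,"ax":0,"ay":0,"az":0},
  {"dx":0,"dy":0,"dz":0,"ax":0,"ay":0,"az":0},
  {"dx":0,"dy":0,"dz":0,"ax":0,"ay":0,"az":0},
  {"dx":0,"dy":0,"dz":0,"ax":0,"ay":0,"az":0},
  {"dx":0,"dy":0,"dz":0,"ax":0,"ay":0,"az":0},
], hand=-1, grip_force=30)

```text
time: 3.6
tcp_pos: [0.5631, -0.1275, 0.0181]
orientation: [2.22, 2.22, 0.002]
wrist_force: [-0.5, 0.7, 6.3]
gripper_width: 0.0469
finger_force: 30.3
```

Call:
servo_tool([
  {"dx":0,"dy":0,"dz":4,"ax":0,"ay":0,"az":0},
  {"dx":0.6,"dy":-3,"dz":8,"ax":0,"ay":0,"az":0},
  {"dx":1.6,"dy":-8,"dz":8,"ax":0,"ay":0,"az":0},
  {"dx":2.6,"dy":-14,"dz":8,"ax":0,"ay":0,"az":0},
  {"dx":3.6,"dy":-19,"dz":8,"ax":0,"ay":0,"az":0},
  {"dx":3.6,"dy":-20,"dz":7,"ax":0,"ay":0,"az":0},
  {"dx":3.6,"dy":-20,"dz":4,"ax":0,"ay":0,"az":0},
  {"dx":3.6,"dy":-20,"dz":4,"ax":0,"ay":0,"az":0},
])

```text
time: 4.6
tcp_pos: [0.5964, -0.3253, 0.0537]
orientation: [-2.218, -2.218, 0.0]
wrist_force: [0.1, 0.6, -0.4]
gripper_width: 0.0468
finger_force: 31.3
```

```bash
python3 -c "
from h import *
S=grab('side')['color'][240:370,150:380];C=grab('scene')['color'][160:300,20:280];W=grab('wrist','w3')
a=cv2.resize(S,(400,226));b=cv2.resize(C,(400,215));c=cv2.resize(W['color'],(400,300))
o=np.zeros((560,800,3),np.uint8);o[:226,:400]=a;o[:215,400:]=b;o[240:540,:400]=c;cv2.imwrite('pics/m3.png',o)"
```

```text
(no output)
```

View pics/m3.png

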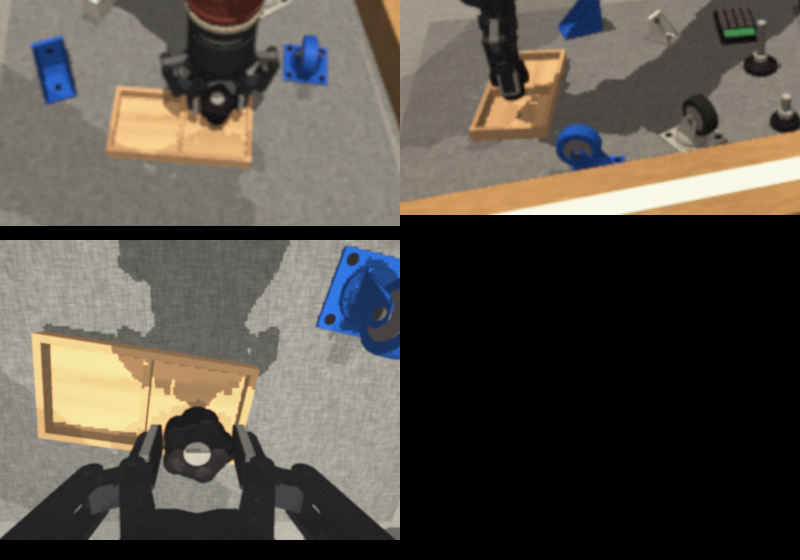

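The knob hangs upright in the grip over the right-hand compartment, clear of the blue castor. I'll lower and release it.

Call:
servo_tool([
  {"dx":0,"dy":0,"dz":-2,"ax":0,"ay":0,"az":0},
  {"dx":0,"dy":0,"dz":-3,"ax":0,"ay":0,"az":0},
  {"dx":0,"dy":0,"dz":-3.4,"ax":0,"ay":0,"az":0},
  {"dx":0,"dy":0,"dz":-3.4,"ax":0,"ay":0,"az":0},
])

```text
time: 5.25
tcp_pos: [0.5979, -0.3268, 0.0231]
orientation: [-2.221, -2.222, 0.0]
wrist_force: [-2.9, 2.3, 8.3]
gripper_width: 0.047
finger_force: 32.1
```

Call:
servo_tool([
  {"dx":0,"dy":0,"dz":0,"ax":0,"ay":0,"az":0},
  {"dx":0,"dy":0,"dz":0,"ax":0,"ay":0,"az":0},
  {"dx":0,"dy":0,"dz":0,"ax":0,"ay":0,"az":0},
  {"dx":0,"dy":0,"dz":3,"ax":0,"ay":0,"az":0},
  {"dx":0,"dy":0,"dz":8,"ax":0,"ay":0,"az":0},
  {"dx":0,"dy":4,"dz":11,"ax":0,"ay":0,"az":0},
  {"dx":-1,"dy":9,"dz":12,"ax":0,"ay":0,"az":0},
  {"dx":-2,"dy":14,"dz":12,"ax":0,"ay":0,"az":0},
], hand=0.46)

```text
time: 6.25
tcp_pos: [0.5783, -0.1861, 0.1436]
orientation: [2.22, 2.219, 0.001]
wrist_force: [0.9, -0.3, 1.7]
gripper_width: 0.0623
finger_force: 0.0
```

```bash
python3 -c "
from h import *
f=grab('wrist','w4');print(manip.state()['tcp_pos'])
t=load('w3')
print('tray2',cast(t,[(34*1.28,96*1.28),(258*1.28,130*1.28),(40*1.28,198*1.28)],.018).round(4).tolist())
S=grab('side')['color'][240:370,150:380]
o=np.zeros((600,800,3),np.uint8);o[:226,:400]=cv2.resize(S,(400,226));o[230:530,:400]=cv2.resize(f['color'],(400,300));cv2.imwrite('pics/m4.png',o[:540,:400])"
```

```text
[ 0.57680502 -0.17998563  0.1427805 ]
tray2 [[0.4742, -0.2637, 0.018], [0.6475, -0.2903, 0.018], [0.4597, -0.3526, 0.018]]
```

View pics/m4.png

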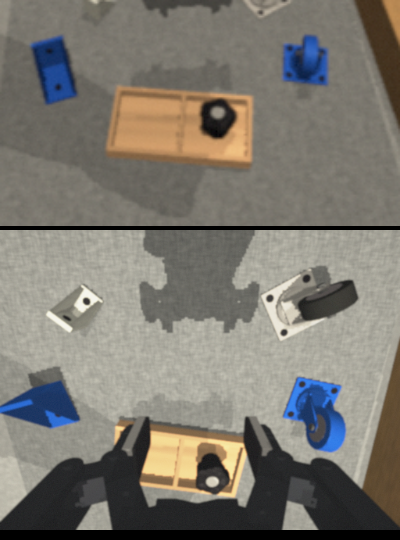

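The knob stands in the right-hand compartment. The tall foot is next.

Call:
servo_tool([
  {"dx":-0.5,"dy":5,"dz":0,"ax":0,"ay":0,"az":0},
  {"dx":-1,"dy":11,"dz":0,"ax":0,"ay":0,"az":0},
  {"dx":-1.8,"dy":16.5,"dz":0,"ax":0,"ay":0,"az":0},
  {"dx":-1.8,"dy":19.7,"dz":0,"ax":0,"ay":0,"az":0},
  {"dx":-1.8,"dy":19.7,"dz":-2,"ax":0,"ay":0,"az":0},
  {"dx":-1.8,"dy":19.7,"dz":-6,"ax":0,"ay":0,"az":0},
  {"dx":-1.8,"dy":19.7,"dz":-10,"ax":0,"ay":0,"az":0},
  {"dx":-1.8,"dy":19.7,"dz":-10.3,"ax":0,"ay":0,"az":0},
], hand=0)

```text
time: 7.35
tcp_pos: [0.5573, 0.0095, 0.0355]
orientation: [-2.219, -2.217, 0.006]
wrist_force: [0.4, -0.1, -0.1]
gripper_width: 0.0425
finger_force: 0.0
```

Call:
servo_tool([
  {"dx":0,"dy":0,"dz":0,"ax":0,"ay":0,"az":0},
  {"dx":0,"dy":0,"dz":0,"ax":0,"ay":0,"az":0},
  {"dx":0,"dy":0,"dz":0,"ax":0,"ay":0,"az":0},
  {"dx":0,"dy":0,"dz":0,"ax":0,"ay":0,"az":0},
  {"dx":0,"dy":0,"dz":0,"ax":0,"ay":0,"az":0},
  {"dx":0,"dy":0,"dz":0,"ax":0,"ay":0,"az":0},
], hand=-1, grip_force=40)

```text
time: 8.1
tcp_pos: [0.5609, 0.0097, 0.0405]
orientation: [2.22, 2.22, 0.002]
wrist_force: [-0.1, -0.9, 6.0]
gripper_width: 0.0112
finger_force: 39.6
```

Call:
servo_tool([
  {"dx":0,"dy":0,"dz":5,"ax":0,"ay":0,"az":0},
  {"dx":0,"dy":-2,"dz":10,"ax":0,"ay":0,"az":0},
  {"dx":-1,"dy":-7,"dz":10,"ax":0,"ay":0,"az":0},
  {"dx":-2,"dy":-13,"dz":10,"ax":0,"ay":0,"az":0},
  {"dx":-3,"dy":-19,"dz":10,"ax":0,"ay":0,"az":0},
  {"dx":-4,"dy":-25,"dz":10,"ax":0,"ay":0,"az":0},
  {"dx":-4.7,"dy":-30,"dz":9,"ax":0,"ay":0,"az":0},
  {"dx":-4.7,"dy":-32.5,"dz":8,"ax":0,"ay":0,"az":0},
])

```text
time: 9.1
tcp_pos: [0.5122, -0.3176, 0.119]
orientation: [2.224, 2.219, -0.0]
wrist_force: [-0.7, 1.0, -1.2]
gripper_width: 0.0109
finger_force: 39.4
```

Call:
servo_tool([
  {"dx":0,"dy":0,"dz":-1,"ax":0,"ay":0,"az":0},
  {"dx":0,"dy":0,"dz":-4,"ax":0,"ay":0,"az":0},
  {"dx":0,"dy":0,"dz":-6,"ax":0,"ay":0,"az":0},
  {"dx":0,"dy":0,"dz":-7,"ax":0,"ay":0,"az":0},
  {"dx":0,"dy":0,"dz":-7.5,"ax":0,"ay":0,"az":0},
  {"dx":0,"dy":0,"dz":-7.5,"ax":0,"ay":0,"az":0},
  {"dx":0,"dy":0,"dz":-7.5,"ax":0,"ay":0,"az":0},
])

```text
time: 9.98
tcp_pos: [0.5136, -0.3151, 0.0456]
orientation: [2.22, 2.221, 0.0]
wrist_force: [-1.5, 2.8, 6.2]
gripper_width: 0.011
finger_force: 40.0
```

Call:
servo_tool([
  {"dx":0,"dy":0,"dz":0,"ax":0,"ay":0,"az":0},
  {"dx":0,"dy":0,"dz":0,"ax":0,"ay":0,"az":0},
  {"dx":0,"dy":0,"dz":0,"ax":0,"ay":0,"az":0},
  {"dx":0,"dy":0,"dz":4,"ax":0,"ay":0,"az":0},
  {"dx":0,"dy":0,"dz":9,"ax":0,"ay":0,"az":0},
  {"dx":1,"dy":4,"dz":13,"ax":0,"ay":0,"az":0},
  {"dx":2,"dy":9,"dz":13,"ax":0,"ay":0,"az":0},
  {"dx":3,"dy":14,"dz":13,"ax":0,"ay":0,"az":0},
], hand=0)

```text
time: 10.98
tcp_pos: [0.5435, -0.174, 0.175]
orientation: [2.221, 2.22, 0.001]
wrist_force: [0.5, -0.2, -1.1]
gripper_width: 0.0426
finger_force: 0.0
```

```bash
python3 -c "
from h import *
f=grab('wrist','w5');print(manip.state()['tcp_pos'])
S=grab('side','s5')['color'][100:340,150:380]
o=np.zeros((420,800,3),np.uint8);o[:400,:383]=cv2.resize(S,(383,400));o[:300,400:]=cv2.resize(f['color'],(400,300));cv2.imwrite('pics/m5.png',o)"
```

```text
[ 0.54402117 -0.16826307  0.17486407]
```

View pics/m5.png

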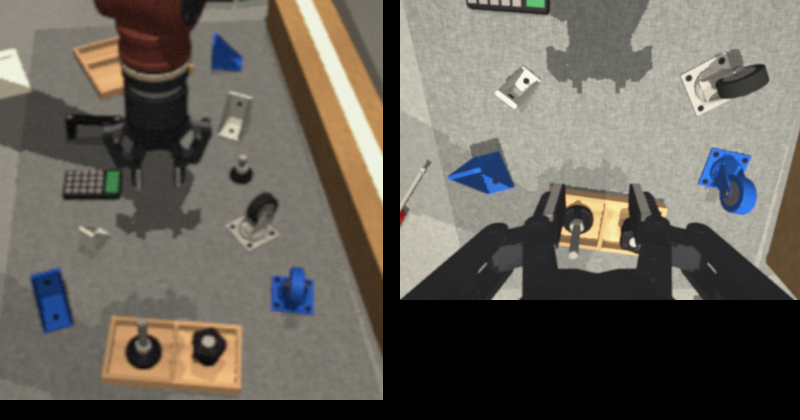

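The bench kit is in: the foot stands in the left compartment and the knob in the right. Next I'll look at the three-compartment tray from above.

Call:
servo_tool([
  {"dx":0,"dy":6,"dz":2,"ax":0,"ay":0,"az":0},
  {"dx":-1,"dy":12,"dz":4,"ax":0,"ay":0,"az":0},
  {"dx":-2,"dy":18,"dz":6,"ax":0,"ay":0,"az":0},
  {"dx":-3,"dy":24,"dz":8,"ax":0,"ay":0,"az":0},
  {"dx":-3,"dy":30,"dz":10,"ax":0,"ay":0,"az":0},
  {"dx":-3,"dy":36,"dz":12,"ax":0,"ay":0,"az":0},
  {"dx":-3,"dy":42.5,"dz":13.5,"ax":0,"ay":0,"az":0},
  {"dx":-3,"dy":42.5,"dz":13.5,"ax":0,"ay":0,"az":0},
])

```text
time: 12.08
tcp_pos: [0.513, 0.2529, 0.3101]
orientation: [2.217, 2.225, 0.002]
wrist_force: [0.2, 0.2, -0.6]
gripper_width: 0.0428
finger_force: 0.0
```

Call:
servo_tool([
  {"dx":0,"dy":0,"dz":0,"ax":0,"ay":0,"az":0},
  {"dx":0,"dy":0,"dz":0,"ax":0,"ay":0,"az":0},
])

```text
time: 12.32
tcp_pos: [0.5133, 0.2486, 0.3088]
orientation: [-2.223, -2.22, 0.001]
wrist_force: [0.2, 0.4, -0.3]
gripper_width: 0.0431
finger_force: 0.0
```

```bash
python3 -c "
from h import *
f=grab('wrist','w6');print(manip.state()['tcp_pos'],manip.state()['joint_pos'])
cv2.imwrite('pics/m6.png',cv2.resize(f['color'],(800,600)))"
```

```text
[0.51328158 0.24849524 0.30890227] [ 2.21790090e-01  4.73113622e-02  1.79902772e-01  1.70392368e+00
 -3.34094405e-04  1.79446633e+00]
```

View pics/m6.png

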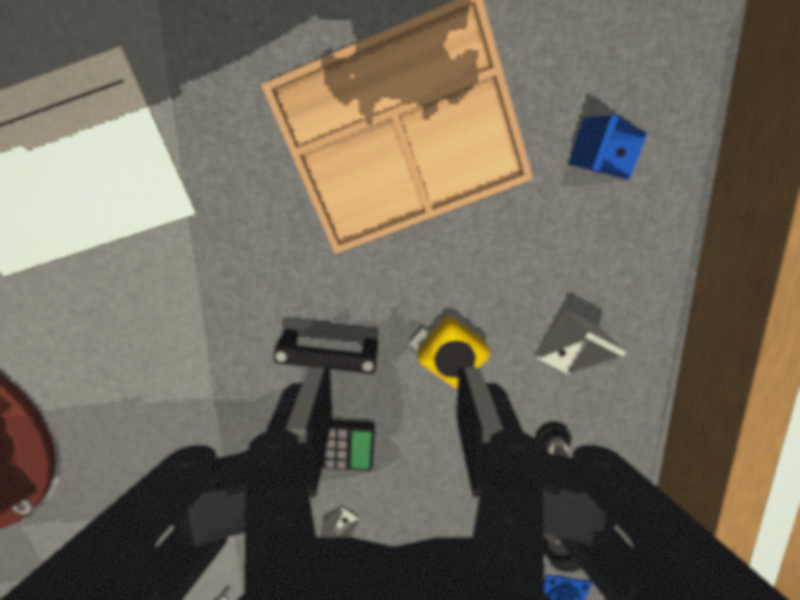

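The whole tray is visible: outer corners (337,251), (532,180), (483,0) and (263,87), with the squares on the near side and the long compartment on the far side.

```bash
python3 -c "
from h import *
f=load('w6')
P=cast(f,np.array([(337,251),(532,180),(483,0),(263,87)])/1.5625,.018)[:,:2];print(P.round(4))
print([np.linalg.norm(P[i]-P[i-3]).round(4) for i in range(4)])
d=P[1]-P[0]+P[2]-P[3];y=np.arctan2(d[1],d[0]);e=P[3]-P[0]+P[2]-P[1];y2=np.arctan2(-e[0],e[1]);c=P.mean(0);print('c',c,np.degrees([y,y2]))
a=(y+y2)/2;R=np.array([[np.cos(a),-np.sin(a)],[np.sin(a),np.cos(a)]])
for q in((-.047,-.029),(.047,-.029),(0,.047)):print(q,(c+R@q).round(4))
h=cast(f,np.array([(281,356),(368,366)])/1.5625,.045);print(h.mean(0))
b=cast(f,np.array([(620,152)])/1.5625,.0)
print('blue',b)
"
```

```text
[[0.46   0.2267]
 [0.6387 0.2923]
 [0.5859 0.4339]
 [0.4028 0.3697]]
[np.float64(0.1904), np.float64(0.1512), np.float64(0.194), np.float64(0.154)]
c [0.52187148 0.33064637] [19.72791979 21.12219109]
(-0.047, -0.029) [0.4879 0.2871]
(0.047, -0.029) [0.576  0.3199]
(0, 0.047) [0.5055 0.3747]
[0.44710414 0.12458244 0.045     ]
blue [[0.7227694  0.31572278 0.        ]]
```

Call:
servo_tool([
  {"dx":-1,"dy":-2,"dz":-3,"ax":0,"ay":0,"az":10.4},
  {"dx":-2,"dy":-4,"dz":-6,"ax":0,"ay":0,"az":20.8},
  {"dx":-3,"dy":-6,"dz":-9,"ax":0,"ay":0,"az":31.2},
  {"dx":-4,"dy":-8,"dz":-12,"ax":0,"ay":0,"az":41.6},
  {"dx":-5,"dy":-10,"dz":-15,"ax":0,"ay":0,"az":52},
  {"dx":-6,"dy":-11.5,"dz":-17,"ax":0,"ay":0,"az":62.4},
  {"dx":-6.6,"dy":-12.5,"dz":-19,"ax":0,"ay":0,"az":72.8},
  {"dx":-6.6,"dy":-12.5,"dz":-20,"ax":0,"ay":0,"az":83},
], hand=0.2)

```text
time: 13.38
tcp_pos: [0.4461, 0.1233, 0.1079]
orientation: [-0.187, -3.135, 0.0]
wrist_force: [-0.7, 0.4, 0.5]
gripper_width: 0.0514
finger_force: 0.0
```

Call:
servo_tool([
  {"dx":0,"dy":0,"dz":0,"ax":0,"ay":0,"az":0},
  {"dx":0,"dy":0,"dz":0,"ax":0,"ay":0,"az":0},
  {"dx":0,"dy":0,"dz":-3,"ax":0,"ay":0,"az":0},
  {"dx":0,"dy":0,"dz":-6,"ax":0,"ay":0,"az":0},
  {"dx":0,"dy":0,"dz":-8,"ax":0,"ay":0,"az":0},
  {"dx":0,"dy":0,"dz":-8.7,"ax":0,"ay":0,"az":0},
  {"dx":0,"dy":0,"dz":-8.7,"ax":0,"ay":0,"az":0},
])

```text
time: 14.25
tcp_pos: [0.4472, 0.125, 0.0228]
orientation: [0.194, 3.135, 0.0]
wrist_force: [0.0, -0.7, 1.0]
gripper_width: 0.0513
finger_force: 0.0
```

Call:
servo_tool([
  {"dx":0,"dy":0,"dz":0,"ax":0,"ay":0,"az":0},
  {"dx":0,"dy":0,"dz":0,"ax":0,"ay":0,"az":0},
  {"dx":0,"dy":0,"dz":0,"ax":0,"ay":0,"az":0},
  {"dx":0,"dy":0,"dz":0,"ax":0,"ay":0,"az":0},
  {"dx":0,"dy":0,"dz":0,"ax":0,"ay":0,"az":0},
  {"dx":0,"dy":0,"dz":0,"ax":0,"ay":0,"az":0},
], hand=-1, grip_force=40)

```text
time: 15.0
tcp_pos: [0.4478, 0.125, 0.0233]
orientation: [0.192, 3.134, 0.0]
wrist_force: [-0.6, -1.0, 5.6]
gripper_width: 0.0195
finger_force: 40.6
```

Call:
servo_tool([
  {"dx":0,"dy":0,"dz":4,"ax":0,"ay":0,"az":0},
  {"dx":0,"dy":2,"dz":8,"ax":0,"ay":0,"az":4},
  {"dx":1.2,"dy":7,"dz":9,"ax":0,"ay":0,"az":10},
  {"dx":2.8,"dy":12.5,"dz":9,"ax":0,"ay":0,"az":17},
  {"dx":4.4,"dy":18,"dz":9,"ax":0,"ay":0,"az":24},
  {"dx":5.9,"dy":23,"dz":8,"ax":0,"ay":0,"az":27.5},
  {"dx":5.9,"dy":25,"dz":7,"ax":0,"ay":0,"az":27.5},
  {"dx":5.9,"dy":25,"dz":6,"ax":0,"ay":0,"az":27.5},
])

```text
time: 16.0
tcp_pos: [0.5055, 0.3761, 0.0813]
orientation: [0.562, -3.09, 0.0]
wrist_force: [-0.3, 0.2, -1.2]
gripper_width: 0.0193
finger_force: 39.8
```

Call:
servo_tool([
  {"dx":0,"dy":0,"dz":-1,"ax":0,"ay":0,"az":0},
  {"dx":0,"dy":0,"dz":-2.5,"ax":0,"ay":0,"az":0},
  {"dx":0,"dy":0,"dz":-4,"ax":0,"ay":0,"az":0},
  {"dx":0,"dy":0,"dz":-5,"ax":0,"ay":0,"az":0},
  {"dx":0,"dy":0,"dz":-5.5,"ax":0,"ay":0,"az":0},
  {"dx":0,"dy":0,"dz":-5.5,"ax":0,"ay":0,"az":0},
])

```text
time: 16.75
tcp_pos: [0.5062, 0.375, 0.0284]
orientation: [-0.559, 3.091, 0.0]
wrist_force: [-3.8, -1.4, 6.6]
gripper_width: 0.0192
finger_force: 40.6
```

Call:
servo_tool([
  {"dx":0,"dy":0,"dz":0,"ax":0,"ay":0,"az":0},
  {"dx":0,"dy":0,"dz":0,"ax":0,"ay":0,"az":0},
  {"dx":0,"dy":0,"dz":0,"ax":0,"ay":0,"az":0},
  {"dx":0,"dy":0,"dz":3,"ax":0,"ay":0,"az":0},
  {"dx":0,"dy":0,"dz":8,"ax":0,"ay":0,"az":0},
  {"dx":0,"dy":-3,"dz":13,"ax":0,"ay":0,"az":0},
  {"dx":2,"dy":-8,"dz":15,"ax":0,"ay":0,"az":0},
  {"dx":5,"dy":-13,"dz":15,"ax":0,"ay":0,"az":0},
], hand=0)

```text
time: 17.75
tcp_pos: [0.5574, 0.2444, 0.1802]
orientation: [-0.561, 3.087, 0.0]
wrist_force: [0.7, 0.5, -0.3]
gripper_width: 0.0428
finger_force: 0.0
```

Call:
servo_tool([
  {"dx":1,"dy":-6,"dz":0,"ax":0,"ay":0,"az":0},
  {"dx":3,"dy":-11.5,"dz":0,"ax":0,"ay":0,"az":0},
  {"dx":6,"dy":-16.5,"dz":0,"ax":0,"ay":0,"az":2},
  {"dx":9,"dy":-21.5,"dz":0,"ax":0,"ay":0,"az":4},
  {"dx":12,"dy":-26.5,"dz":0,"ax":0,"ay":0,"az":6},
  {"dx":15.2,"dy":-31.5,"dz":0,"ax":0,"ay":0,"az":7.5},
  {"dx":15.2,"dy":-35.1,"dz":-1,"ax":0,"ay":0,"az":7.5},
  {"dx":15.2,"dy":-35.1,"dz":-2.8,"ax":0,"ay":0,"az":7.5},
])

```text
time: 18.75
tcp_pos: [0.7084, -0.1091, 0.1488]
orientation: [-0.755, 3.049, -0.001]
wrist_force: [-0.4, 0.7, -0.4]
gripper_width: 0.0425
finger_force: 0.0
```

Call:
servo_tool([
  {"dx":0,"dy":0,"dz":0,"ax":0,"ay":0,"az":0},
  {"dx":0,"dy":0,"dz":0,"ax":0,"ay":0,"az":0},
])

```text
time: 19.0
tcp_pos: [0.708, -0.1047, 0.1499]
orientation: [-0.762, 3.047, 0.0]
wrist_force: [-0.3, 0.6, -0.0]
gripper_width: 0.0428
finger_force: 0.0
```

```bash
python3 -c "
from h import *
f=grab('wrist','w7');print(manip.state()['tcp_pos'],manip.state()['orientation'])
S=grab('side','s7')['color'][95:335,150:380]
o=np.zeros((400,800,3),np.uint8);o[:384,432:]=cv2.resize(S,(368,384));o[:324,:432]=cv2.resize(f['color'],(432,324));cv2.imwrite('pics/m7.png',o)"
```

```text
[ 0.70827674 -0.1047877   0.1503573 ] [-7.62022356e-01  3.04682567e+00 -5.93251192e-04]
```

View pics/m7.png

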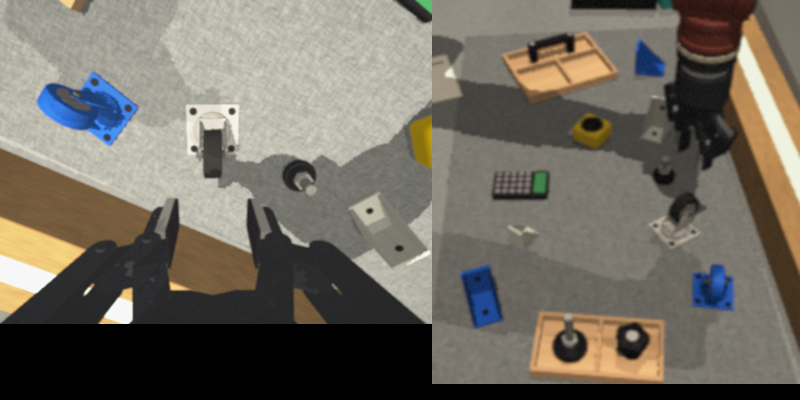

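The handle sits in the long compartment, and the castor wheel (212,155) is centred between the fingers and aligned with them. I'll descend and grip the wheel.

Call:
servo_tool([
  {"dx":0,"dy":0,"dz":-3,"ax":0,"ay":0,"az":0},
  {"dx":0,"dy":0,"dz":-6,"ax":0,"ay":0,"az":0},
  {"dx":0,"dy":0,"dz":-8.5,"ax":0,"ay":0,"az":0},
  {"dx":0,"dy":0,"dz":-9.8,"ax":0,"ay":0,"az":0},
  {"dx":0,"dy":0,"dz":-9.8,"ax":0,"ay":0,"az":0},
  {"dx":0,"dy":0,"dz":-9.8,"ax":0,"ay":0,"az":0},
])

```text
time: 19.85
tcp_pos: [0.7089, -0.1061, 0.053]
orientation: [-0.76, 3.046, -0.002]
wrist_force: [-0.3, 0.3, -0.2]
gripper_width: 0.0425
finger_force: 0.0
```

Call:
servo_tool([
  {"dx":0,"dy":0,"dz":0,"ax":0,"ay":0,"az":0},
  {"dx":0,"dy":0,"dz":0,"ax":0,"ay":0,"az":0},
  {"dx":0,"dy":0,"dz":0,"ax":0,"ay":0,"az":0},
  {"dx":0,"dy":0,"dz":0,"ax":0,"ay":0,"az":0},
  {"dx":0,"dy":0,"dz":0,"ax":0,"ay":0,"az":0},
  {"dx":0,"dy":0,"dz":0,"ax":0,"ay":0,"az":0},
], hand=-1, grip_force=60)

```text
time: 20.6
tcp_pos: [0.7088, -0.1061, 0.0526]
orientation: [-0.76, 3.047, -0.001]
wrist_force: [0.4, 0.8, 5.5]
gripper_width: 0.0168
finger_force: 59.8
```

Call:
servo_tool([
  {"dx":0,"dy":0,"dz":5,"ax":0,"ay":0,"az":0},
  {"dx":0,"dy":1,"dz":10,"ax":0,"ay":0,"az":0},
  {"dx":-1.5,"dy":6.5,"dz":10,"ax":0,"ay":0,"az":0},
  {"dx":-3,"dy":12,"dz":10,"ax":0,"ay":0,"az":-2},
  {"dx":-4.5,"dy":17.5,"dz":10,"ax":0,"ay":0,"az":-4},
  {"dx":-6,"dy":23,"dz":10,"ax":0,"ay":0,"az":-6},
  {"dx":-7.5,"dy":28.5,"dz":10,"ax":0,"ay":0,"az":-7.6},
  {"dx":-9,"dy":34,"dz":10,"ax":0,"ay":0,"az":-7.6},
])

```text
time: 21.6
tcp_pos: [0.6171, 0.2356, 0.151]
orientation: [0.555, -3.092, -0.0]
wrist_force: [0.6, 0.6, -2.8]
gripper_width: 0.0166
finger_force: 59.3
```

Call:
servo_tool([
  {"dx":-1.5,"dy":5,"dz":0,"ax":0,"ay":0,"az":0},
  {"dx":-2.7,"dy":9.1,"dz":-1,"ax":0,"ay":0,"az":0},
  {"dx":-2.7,"dy":9.1,"dz":-3,"ax":0,"ay":0,"az":0},
  {"dx":-2.7,"dy":9.1,"dz":-5,"ax":0,"ay":0,"az":0},
  {"dx":-2.7,"dy":9.1,"dz":-5,"ax":0,"ay":0,"az":0},
  {"dx":-2.7,"dy":9.1,"dz":-5,"ax":0,"ay":0,"az":0},
])

```text
time: 22.35
tcp_pos: [0.5916, 0.324, 0.1017]
orientation: [-0.554, 3.092, 0.0]
wrist_force: [-0.3, 0.2, -1.5]
gripper_width: 0.0165
finger_force: 59.4
```

```bash
python3 -c "
from h import *
f=grab('wrist','w8');print(manip.state()['tcp_pos'],manip.state()['orientation'])
S=grab('side','s8')['color'][95:195,180:330];C=grab('scene')['color'][130:230,280:440]
o=np.zeros((560,800,3),np.uint8);o[:267,:400]=cv2.resize(S,(400,267));o[270:520,:400]=cv2.resize(C,(400,250));o[:300,400:]=cv2.resize(f['color'],(400,300));cv2.imwrite('pics/m8.png',o)"
```

```text
[0.59183701 0.32428601 0.10219799] [-5.54186509e-01  3.09120874e+00  2.49071414e-04]
```

View pics/m8.png

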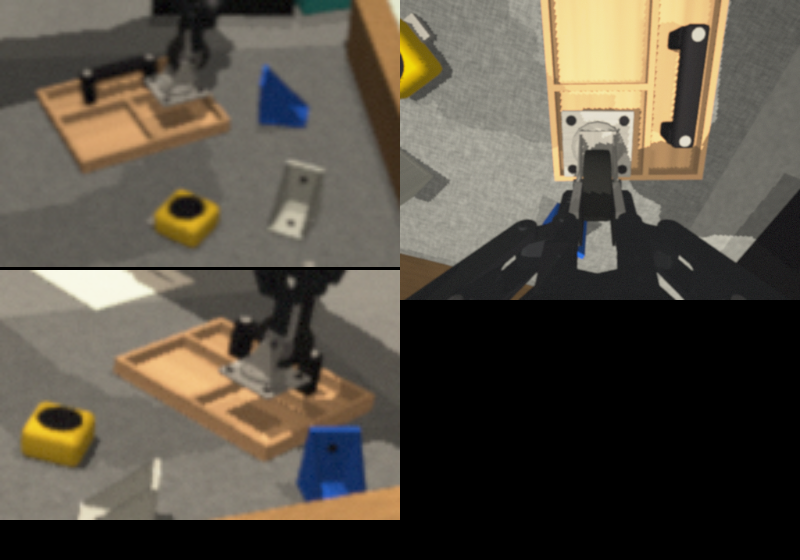

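The castor hangs level above the right square. I'll lower it and release with a small opening.

Call:
servo_tool([
  {"dx":0,"dy":0,"dz":-1.5,"ax":0,"ay":0,"az":0},
  {"dx":0,"dy":0,"dz":-3,"ax":0,"ay":0,"az":0},
  {"dx":0,"dy":0,"dz":-4,"ax":0,"ay":0,"az":0},
  {"dx":0,"dy":0,"dz":-4.5,"ax":0,"ay":0,"az":0},
  {"dx":0,"dy":0,"dz":-4.5,"ax":0,"ay":0,"az":0},
  {"dx":0,"dy":0,"dz":-4.5,"ax":0,"ay":0,"az":0},
])

```text
time: 23.25
tcp_pos: [0.5912, 0.3254, 0.0576]
orientation: [-0.557, 3.091, 0.001]
wrist_force: [-4.4, 0.5, 9.1]
gripper_width: 0.0165
finger_force: 60.9
```

Call:
servo_tool([
  {"dx":0,"dy":0,"dz":0,"ax":0,"ay":0,"az":0},
  {"dx":0,"dy":0,"dz":0,"ax":0,"ay":0,"az":0},
  {"dx":0,"dy":0,"dz":0,"ax":0,"ay":0,"az":0},
  {"dx":0,"dy":0,"dz":3,"ax":0,"ay":0,"az":0},
  {"dx":0,"dy":0,"dz":8,"ax":0,"ay":0,"az":0},
  {"dx":0,"dy":0,"dz":10,"ax":0,"ay":0,"az":0},
], hand=-0.1)

```text
time: 24.0
tcp_pos: [0.5923, 0.3254, 0.1598]
orientation: [-0.555, 3.088, 0.001]
wrist_force: [0.3, 0.5, -0.2]
gripper_width: 0.0385
finger_force: 0.0
```

Call:
servo_tool([
  {"dx":1,"dy":-4,"dz":0,"ax":0,"ay":0,"az":5},
  {"dx":4,"dy":-9,"dz":0,"ax":0,"ay":0,"az":14},
  {"dx":8,"dy":-14,"dz":0,"ax":0,"ay":0,"az":24},
  {"dx":11.3,"dy":-18.7,"dz":-1,"ax":0,"ay":0,"az":34},
  {"dx":11.3,"dy":-18.7,"dz":-2.8,"ax":0,"ay":0,"az":42},
  {"dx":11.3,"dy":-18.7,"dz":-2.8,"ax":0,"ay":0,"az":42},
  {"dx":11.3,"dy":-18.7,"dz":-2.8,"ax":0,"ay":0,"az":42},
], hand=0.7)

```text
time: 24.88
tcp_pos: [0.7038, 0.1387, 0.1287]
orientation: [1.624, -2.689, -0.0]
wrist_force: [-1.0, 0.4, 0.7]
gripper_width: 0.0722
finger_force: 0.0
```

```bash
python3 -c "
from h import *
f=grab('wrist','w9');s=manip.state();print(s['tcp_pos'],s['orientation'],s['gripper_width'])
S=grab('side','s9')['color'][95:195,180:330]
o=np.zeros((400,800,3),np.uint8);o[:267,:400]=cv2.resize(S,(400,267));o[:300,400:]=cv2.resize(f['color'],(400,300));cv2.imwrite('pics/m9.png',o)
u=np.array([-.462,-.887]);v=np.array([.887,-.462]);O=np.array([.6967,.1254])
for x,y,z in((30,21.5,6),(30,-21.5,6),(-30,21.5,60),(-30,-21.5,60),(-15,0,35)): p=O+(x*u+y*v)/1e3; print((proj(f,[*p,z/1e3])[0]/1.28).round())
"
```

```text
[0.70401724 0.1388563  0.12923219] [-1.62517415e+00  2.68767801e+00 -5.43173388e-04] 0.0723310052693808
[178. 101.]
[216. 101.]
[175. 170.]
[219. 170.]
[197. 147.]
```

View pics/m9.png

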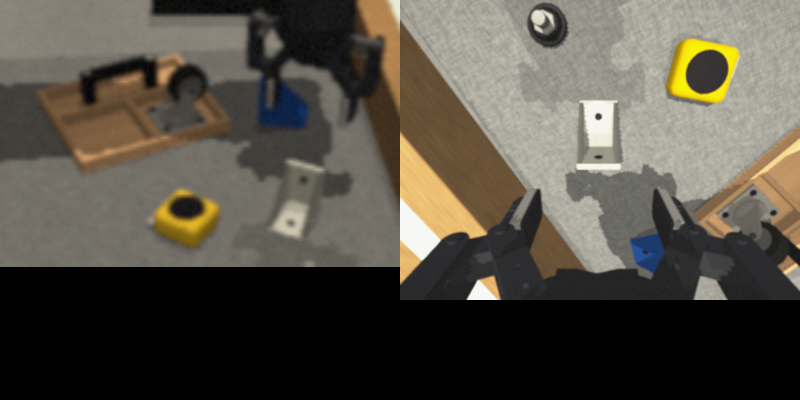

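The castor stands in its square. The bracket, with end corners near (580,101) and (618,101) and upright top at y≈168, matches the prediction to about 2 px and is centred between the fingers, so I'll grip it.

Call:
servo_tool([
  {"dx":0,"dy":0,"dz":-3,"ax":0,"ay":0,"az":0},
  {"dx":0,"dy":0,"dz":-6,"ax":0,"ay":0,"az":0},
  {"dx":0,"dy":0,"dz":-9,"ax":0,"ay":0,"az":0},
  {"dx":0,"dy":0,"dz":-11.2,"ax":0,"ay":0,"az":0},
  {"dx":0,"dy":0,"dz":-11.2,"ax":0,"ay":0,"az":0},
  {"dx":0,"dy":0,"dz":-11.2,"ax":0,"ay":0,"az":0},
])

```text
time: 25.72
tcp_pos: [0.7049, 0.1382, 0.0179]
orientation: [-1.627, 2.686, -0.001]
wrist_force: [0.0, -0.3, 0.8]
gripper_width: 0.0727
finger_force: 0.0
```

Call:
servo_tool([
  {"dx":0,"dy":0,"dz":0,"ax":0,"ay":0,"az":0},
  {"dx":0,"dy":0,"dz":0,"ax":0,"ay":0,"az":0},
  {"dx":0,"dy":0,"dz":0,"ax":0,"ay":0,"az":0},
  {"dx":0,"dy":0,"dz":0,"ax":0,"ay":0,"az":0},
  {"dx":0,"dy":0,"dz":0,"ax":0,"ay":0,"az":0},
  {"dx":0,"dy":0,"dz":0,"ax":0,"ay":0,"az":0},
], hand=-1, grip_force=50)

```text
time: 26.48
tcp_pos: [0.705, 0.1381, 0.0178]
orientation: [-1.626, 2.686, -0.001]
wrist_force: [0.4, 0.7, 6.0]
gripper_width: 0.0424
finger_force: 51.4
```

Call:
servo_tool([
  {"dx":0,"dy":0,"dz":5,"ax":0,"ay":0,"az":0},
  {"dx":-2,"dy":1,"dz":10,"ax":0,"ay":0,"az":-4},
  {"dx":-6.5,"dy":4.5,"dz":10,"ax":0,"ay":0,"az":-12},
  {"dx":-11,"dy":8,"dz":10,"ax":0,"ay":0,"az":-22},
  {"dx":-15.5,"dy":11.5,"dz":10,"ax":0,"ay":0,"az":-32},
  {"dx":-20,"dy":15,"dz":9,"ax":0,"ay":0,"az":-42},
  {"dx":-20.2,"dy":15.4,"dz":7,"ax":0,"ay":0,"az":-42},
  {"dx":-20.2,"dy":15.4,"dz":5,"ax":0,"ay":0,"az":-42},
])

```text
time: 27.48
tcp_pos: [0.5022, 0.2922, 0.0656]
orientation: [-0.559, 3.091, -0.0]
wrist_force: [0.5, 0.3, -1.6]
gripper_width: 0.0422
finger_force: 51.4
```

Call:
servo_tool([
  {"dx":0,"dy":0,"dz":0,"ax":0,"ay":0,"az":0},
  {"dx":0,"dy":0,"dz":0,"ax":0,"ay":0,"az":0},
])

```text
time: 27.72
tcp_pos: [0.5029, 0.2913, 0.0665]
orientation: [-0.555, 3.092, 0.0]
wrist_force: [-0.2, -0.5, -1.2]
gripper_width: 0.0425
finger_force: 51.4
```

```bash
python3 -c "
from h import *
f=grab('wrist','w10');s=manip.state();print(s['tcp_pos'],s['orientation'],s['gripper_width'])
S=grab('side','s10')['color'][95:195,180:330];C=grab('scene')['color'][130:230,280:440]
o=np.zeros((560,800,3),np.uint8);o[:267,:400]=cv2.resize(S,(400,267));o[270:520,:400]=cv2.resize(C,(400,250));o[:300,400:]=cv2.resize(f['color'],(400,300));cv2.imwrite('pics/m10.png',o)"
```

```text
[0.50309638 0.29144542 0.06690529] [-5.54714377e-01  3.09145645e+00  1.85202827e-04] 0.04216639573598669
```

View pics/m10.png

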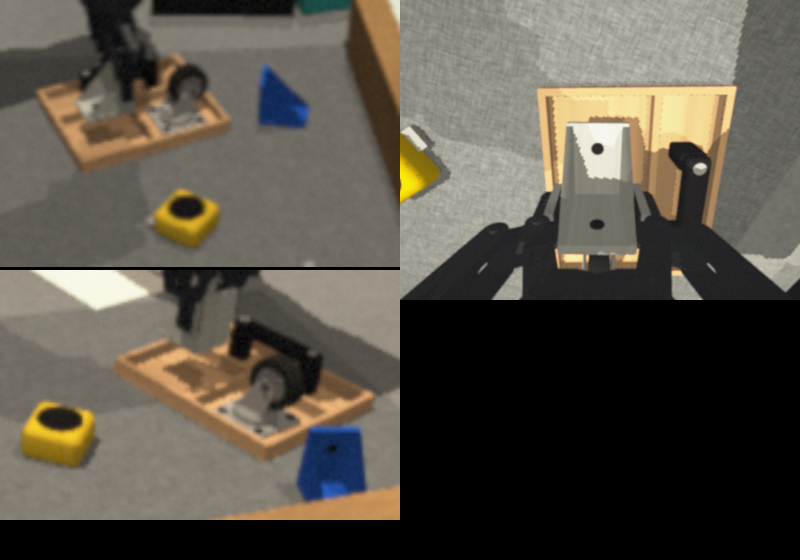

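The bracket is held level over the left square and the castor stands in the right one. I'll lower the bracket, release it, retreat and check.

Call:
servo_tool([
  {"dx":0,"dy":0,"dz":-1.5,"ax":0,"ay":0,"az":0},
  {"dx":0,"dy":0,"dz":-3,"ax":0,"ay":0,"az":0},
  {"dx":0,"dy":0,"dz":-4,"ax":0,"ay":0,"az":0},
  {"dx":0,"dy":0,"dz":-4.4,"ax":0,"ay":0,"az":0},
  {"dx":0,"dy":0,"dz":-4.4,"ax":0,"ay":0,"az":0},
  {"dx":0,"dy":0,"dz":-4.4,"ax":0,"ay":0,"az":0},
])

```text
time: 28.62
tcp_pos: [0.5019, 0.2921, 0.0228]
orientation: [0.557, -3.092, 0.0]
wrist_force: [-3.2, -1.6, 6.5]
gripper_width: 0.0426
finger_force: 52.2
```

Call:
servo_tool([
  {"dx":0,"dy":0,"dz":0,"ax":0,"ay":0,"az":0},
  {"dx":0,"dy":0,"dz":0,"ax":0,"ay":0,"az":0},
  {"dx":0,"dy":0,"dz":0,"ax":0,"ay":0,"az":0},
  {"dx":0,"dy":0,"dz":4,"ax":0,"ay":0,"az":0},
  {"dx":0,"dy":0,"dz":9,"ax":0,"ay":0,"az":0},
  {"dx":2,"dy":-4,"dz":14,"ax":0,"ay":0,"az":0},
  {"dx":4,"dy":-8,"dz":18,"ax":0,"ay":0,"az":0},
  {"dx":6,"dy":-12,"dz":20,"ax":0,"ay":0,"az":0},
], hand=0.27)

```text
time: 29.62
tcp_pos: [0.5634, 0.171, 0.2253]
orientation: [-0.557, 3.088, -0.0]
wrist_force: [0.8, -0.5, -0.7]
gripper_width: 0.0541
finger_force: 0.0
```

Call:
servo_tool([
  {"dx":0,"dy":-6,"dz":0,"ax":0,"ay":0,"az":0},
  {"dx":0,"dy":-12,"dz":0,"ax":0,"ay":0,"az":0},
  {"dx":0,"dy":-12,"dz":0,"ax":0,"ay":0,"az":0},
  {"dx":0,"dy":-12,"dz":0,"ax":0,"ay":0,"az":0},
])

```text
time: 30.12
tcp_pos: [0.562, 0.052, 0.2223]
orientation: [0.555, -3.092, -0.001]
wrist_force: [-0.1, 1.2, 0.1]
gripper_width: 0.0539
finger_force: 0.0
```

```bash
python3 -c "
from h import *
S=grab('side','s11')['color'];C=grab('scene','c11')['color'][130:270,50:450]
o=np.zeros((560,800,3),np.uint8);o[:280]=cv2.resize(C,(800,280));o[280:547,:400]=cv2.resize(S[95:195,180:330],(400,267));o[280:547,400:]=cv2.resize(S[150:350,160:360],(400,267));cv2.imwrite('pics/m11.png',o)"
```

```text
(no output)
```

View pics/m11.png

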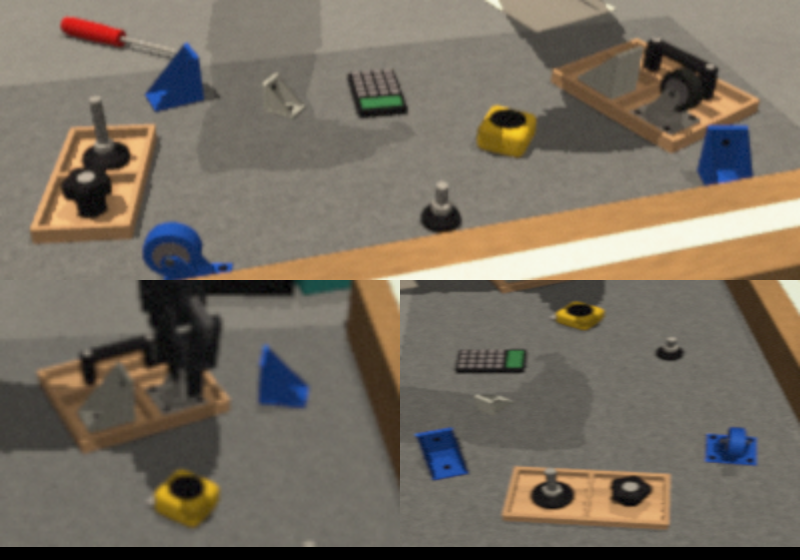

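All five parts stand upright in their compartments, and the short foot and small bracket have not moved. The gripper is clear, so I'll hand in.

```bash
python3 -c "
from workcell import manip
print(manip.close_job())"
```

```text
the job is handed in; nothing more can be done
None
```

I handed in the job at about 30 s of the 134 s allowed; in the last pictures both kits stand upright in their compartments, and the short foot and small bracket are where they were (the hand-in gave no verdict).

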